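# Start the clamp screw of a culture jar and hold it

## Task

The clamp screw on the culture jar's frame is only resting in its threaded boss. Take its red crank sleeve with a light grip, crank the screw backward (counter-clockwise seen from above) until you feel it drop off the end of the thread, then crank it forward (clockwise) one full turn from there so that it is properly started, no tighter. Do not pull the screw up out of the boss, leave the bottles and the beaker where they stand, and finish still holding the sleeve between the fingers, at rest, without letting go.

Things in the scene. Friction and masses are not known exactly. Their poses are not given: they have to be found in the camera images.
- jar: Fixed jar in a clamp frame: grey base 170 x 230 x 18 mm, clear jar 120 mm across, white lid, two steel posts, steel cross beam 205 mm long (along y) at 135 to 149 mm height, and on the beam a blue threaded boss, 60 mm across, top at 177 mm. Origin: centre of the base's underside, on the screw's vertical axis; z up.
- screw_hub (a point): Centre of the top face (red dot) of the screw's aluminium hub, on the screw's vertical axis, 208 mm above the bench when screw_lift is 0; moves up and down with the screw. A flat crank arm, level with the hub, 12 mm thick, runs out to an upright steel pin 47 mm from the axis; only pin and sleeve are higher.
- sleeve_mid (a point): Centre of the red crank sleeve: upright, 22 mm across, 30 mm tall, 47 mm from the screw's axis, 31 mm above the hub's top. It spins freely on its pin and floats on light springs (9 mm down, 16 mm up), so fingers holding it can go round a level circle, heading unchanged, as the screw rises and sinks. Pin ends 35 mm above it. Thin plastic: a grip over 70 N breaks it.
- screw_lift (a joint): Height of the screw (m): 0 at the crest of the thread start, lower is negative. Right-hand thread, pitch 7 mm. Turned backward it climbs slowly to about 0, then falls freely to about -0.007 in 0.3 s; forward it sinks 7 mm a turn. Starts at -0.001 to -0.0045, so 0.2 to 0.6 turn back to the drop, at a direction that differs each time. About 1 N at the sleeve turns it.
- screw: The screw with its crank: x axis points from the screw's axis away from the crank arm (the sleeve lies at 47 mm along -x); z up; origin on the screw's axis at bench height.
- amber_bottle: Bystander: brown glass bottle 60 mm across, 125 mm tall. Origin at the centre of its underside.
- white_bottle: Bystander: white plastic bottle 52 mm across, 130 mm tall. Origin at the centre of its underside.
- beaker: Bystander: glass beaker 72 mm across, 85 mm tall. Origin at the centre of its underside.

How it is judged (in metres and radians):
On the way, in this order (a step that is already met when the one before it is completed fails the run):
1. turned backward, the screw drops off the end of the thread (it falls past -4.8 mm faster than 12 mm/s, which no turning forward can do) (value of joint screw_lift between -0.0078 and -0.0048 m and velocity of joint screw_lift below -0.012 m/s), for 0.04 s.
2. turned forward about one turn from there (screw below -11.7 mm) (value of joint screw_lift below -0.0117 m), for 0.2 s.
At the end, for the whole second after the job is handed in: the screw stands one turn (7 mm), give or take a third of a turn, below where it dropped to (screw_lift between -16.3 and -11.7 mm), at rest (under 2 mm/s), the fingers holding the sleeve (over 2 N, grasp point within 25 mm of its centre) (value of joint screw_lift between -0.0163 and -0.0117 m and velocity of joint screw_lift between -0.002 and 0.002 m/s and contact force between the fingers and screw above 2 N and distance between the grasp point and sleeve_mid below 0.025 m); the arm keeps its last pose, push and grip.
It fails at once if screw pulled up out of the boss (more than 4 mm above the thread's crest) (value of joint screw_lift above 0.004 m).
It fails at once if screw turned in too far (about a turn and a half) (value of joint screw_lift below -0.0173 m).
It fails at once if sleeve crushed (over 140 N from the fingers) (contact force between the fingers and screw above 140 N).
It fails at once if a bottle or the beaker moved more than 20 mm or tipped (distance of any of amber_bottle, white_bottle, beaker from where it was at the start of the episode above 0.02 m or angle between any of amber_bottle, white_bottle, beaker's own z axis and vertical above 0.3 rad).
It also fails if it takes over 61 s, if anything falls off the work surface, if the arm or the gripper's body presses on something with over 40 N, if the wrist force passes 120 N, or if a joint passes its speed limit or range.

## Robot

A 6-joint arm with a two-finger parallel gripper is mounted at the origin on the work surface. World frame = base frame: x ahead of the robot, y to its left, z up, the work surface at z = 0. Lengths are in m, angles in degrees, forces in N, time in s.
With the tool pointing down it reaches from about 0.3 to 0.75 m from the base axis. Payload 8.5 kg.
Tool frame: the origin (TCP) lies at the very end of the fingers, on their centre line; the grasp point (between the pads) lies 19 mm behind it (env.pinch_z is the distance from the TCP to the grasp point, in m); z points along the fingers, y is the line along which they close (so a half turn about z gives the same grasp; the last joint's range is limited). The gripper opens to 85 mm and grips with 20 to 120 N. Pads are 22 mm wide; open, the fingers measure 114 mm over their backs; the gripper's body (76 mm by 85 mm) begins 54 mm behind the grasp point. The pads swing forward as they close: fully open they stand 13 mm farther back than shut.
Start: joints at [-79.945, 21.807, 74.336, -0, 83.858, -12.336], TCP at [0.21, -0.509, 0.231] pointing down, gripper open.
Joint ranges: [-178.18, 178.18], [-50.72, 133.34], [12.68, 142.11], [-81.47, 261.47], [9.98, 163.14], [-165.26, 165.26]. Speed limits (degrees/s): [136.94, 136.94, 180, 180, 180, 180].

## Interface

Orientations are given as a 3x3 rotation matrix whose columns are the frame's x, y, z axes.
In Python, from rig import env, viewer gives the robot as it stands.
- The arm moves only by the tool drive_tool, never from a script. Its argument "series" is a list of rows, each a list of 3 entries, a list of its own where there are three numbers: the shift along the tool's x, y, z in m, then the turn about the tool's z in degrees, then the finger opening in m, from 0 to 0.0854. A call has 1 to 20 rows; each row is the pose to reach, as a shift and turn from the pose commanded when the call began, along the tool's axes at that moment; what a row does not reach only later rows make up. A row lasts 1/10 s, in which the tool goes at most 50 mm and 8.59 degrees, less where a joint would pass 70% of its speed; a pose out of reach is approached as far as the arm can. A call with a gripper value outside its range is refused whole. The fingers move at their own pace and stop on an object; "newtons" is the grip in N (left out, the last holds). Time passes only in rows, so rows that repeat a pose let the fingers close. It gives the time, the measured TCP pose, the force, the opening and the grip force at its end, in the units of the state.
- env.observe(): the state, without advancing time (a new reading comes with each control period).
- viewer.get_image(name): name is "scene" or "top" or "wrist"; returns a dict with "img" (400x640x3 uint8, red, green, blue), "depth" (400x640 float32, m along the optical axis (not along the pixel's ray), 0 where there is no reading), "camera_matrix" (3x3 intrinsics, pixels), "distortion" ([k1, k2, p1, p2, k3] as OpenCV has them; the pictures are not rectified), "rvec" (rotation vector, rad) and "tvec" (3), from world to camera coordinates, as OpenCV has them. Camera axes: x right, y down, z forward; pixel columns grow to the right and rows downward; lengths in m; the calibration is good to about 2 mm. A picture is of the moment at which its call begins.
- env.close_job(): hands the job in; it is judged then, once.
The state is a dict: "time_s": time; "q": joint angles; "qvel": joint speeds; "joint_efforts": joint torques, N m; "position": TCP position; "tool_rot": TCP orientation; "ft_force": force on the tool from outside, world axes, zero at the start; "wrist_torque": the same for the moment, N m; "grip_width": finger opening in m; "gripper_force": force on a finger pad.
Only numpy, scipy, OpenCV 4.12 (cv2) and the standard library are available. Lean on these libraries where they do the work, as an engineer would, in place of code of your own. Each camera call takes 0.05 s, during which the arm holds its last target. There are 200 camera calls.

## Working session

There is one attempt and no reset: what is moved stays moved. The work goes in short steps, Python scripts to look and compute and a tool call to move; the robot and the scene stay as the last step left them, time stands still between calls to the robot, and variables do not carry over. Pictures are saved under pics/ and viewed, at most 10 in all, crops included, and the job is handed in when it is done.

Besides the shell and the picture viewer there is one more tool, called after "Request:" as name(argument=value, ...) on one line, values as JSON. drive_tool: Moves the arm, as the interface text tells. Its arguments: {"type":"object","properties":{"series":{"type":"array"},"newtons":{"type":"number"}},"required":["series"]}

```bash
mkdir -p pics; cat > h.py <<'E'
import numpy as np, cv2
from rig import env, viewer
def pts(d):
    """world point for each pixel (HxWx3), nan where no depth"""
    h,w=d["depth"].shape
    u,v=np.meshgrid(np.arange(w),np.arange(h))
    n=cv2.undistortPoints(np.stack([u,v],-1).reshape(-1,1,2).astype(float),d["camera_matrix"],np.array(d["distortion"])).reshape(h,w,2)
    z=np.where(d["depth"]>0,d["depth"],np.nan)
    c=np.dstack([n*z[...,None],z])
    R=cv2.Rodrigues(np.array(d["rvec"],float))[0]
    return (c-np.array(d["tvec"]).reshape(3))@R
def red(d):
    hsv=cv2.cvtColor(d["img"],cv2.COLOR_RGB2HSV).astype(int)
    return ((hsv[...,0]<8)|(hsv[...,0]>172))&(hsv[...,1]>150)&(hsv[...,2]>70)
E
python3 - <<'E'
from h import *
for n in ["scene","top"]:
    d=viewer.get_image(n); cv2.imwrite(f"pics/{n}0.png",d["img"][...,::-1])
    P=pts(d); m=red(d)
    k,l,s,c=cv2.connectedComponentsWithStats(m.astype(np.uint8))
    for i in range(1,k):
        if s[i,4]>8: print(n,s[i],c[i].round(),np.nanmedian(P[l==i],0).round(4),np.nanmin(P[l==i],0).round(3),np.nanmax(P[l==i],0).round(3))
o=env.observe(); print(o["position"],o["tool_rot"],o["time_s"],o["grip_width"],env.pinch_z)
E
```

```text
scene [34  0 14  7 76] [41.  2.] [-0.5318 -0.4639  0.3382] [-0.551 -0.481  0.324] [-0.519 -0.441  0.348]
scene [395 119   8   8  50] [399. 123.] [0.4987 0.3996 0.1275] [ 0.406  0.388 -0.003] [0.509 0.502 0.137]
scene [303 143   8  11  62] [306. 148.] [0.4908 0.0272 0.2413] [ 0.3    0.018 -0.007] [0.498 0.14  0.252]
top [300 232   3   3   9] [301. 233.] [0.5257 0.0104 0.206 ] [0.523 0.008 0.205] [0.528 0.013 0.207]
top [152 239  11  10  74] [157. 244.] [0.4927 0.4039 0.1298] [ 0.483  0.391 -0.002] [0.511 0.473 0.134]
top [288 246   8   8  19] [293. 250.] [0.4792 0.0251 0.2497] [0.474 0.023 0.248] [0.491 0.039 0.269]
[ 0.20946209 -0.5082664   0.23077821] [[ 9.24609865e-01  3.80915420e-01 -2.00650968e-04]
 [ 3.80915353e-01 -9.24609025e-01  1.28223479e-03]
 [ 3.02899306e-04 -1.26199797e-03 -9.99999158e-01]] 0.1 0.0851541249103918 0.0187
```

View pics/scene0.png

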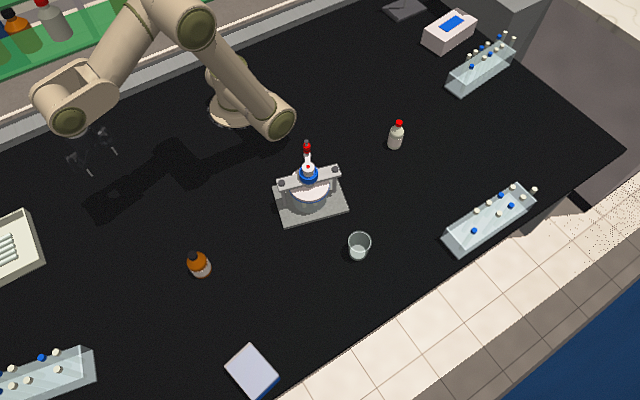

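View pics/top0.png

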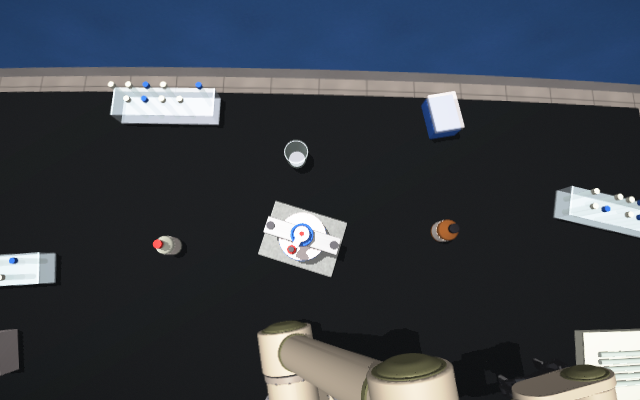

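The scene view shows the red sleeve at (306,148), above the blue boss. The top view shows the hub dot at (301,233) and the sleeve at (293,250), with the bystanders well clear. I'm moving to hover over the sleeve.

Request:
drive_tool(series=[[[0,0,-0.05],0,0.085],[[0,0,-0.1],0,0.085],[[0.45,-0.39,-0.1],0,0.085],[[0.45,-0.39,-0.1],0,0.085],[[0.45,-0.39,-0.1],0,0.085],[[0.45,-0.39,-0.1],0,0.085],[[0.45,-0.39,-0.1],0,0.085],[[0.45,-0.39,-0.1],0,0.085],[[0.45,-0.39,-0.1],0,0.085],[[0.45,-0.39,-0.1],0,0.085],[[0.45,-0.39,-0.1],0,0.085],[[0.45,-0.39,-0.1],0,0.085],[[0.45,-0.39,-0.1],0,0.085],[[0.45,-0.39,-0.1],0,0.085],[[0.45,-0.39,-0.1],0,0.085],[[0.45,-0.39,-0.1],0,0.085],[[0.45,-0.39,-0.1],0,0.085],[[0.45,-0.39,-0.1],0,0.085]])

```text
time_s: 1.9
position: [0.4767, 0.0224, 0.3314]
tool_rot: [[0.925, 0.379, 0.0], [0.379, -0.925, -0.0], [-0.0, 0.0, -1.0]]
ft_force: [-0.0, 0.1, 1.1]
grip_width: 0.085
gripper_force: 0.0
```

```bash
python3 - <<'E'
from h import *
d=viewer.get_image("wrist"); cv2.imwrite("pics/w1.png",d["img"][...,::-1])
P=pts(d); m=red(d)
k,l,s,c=cv2.connectedComponentsWithStats(m.astype(np.uint8))
for i in range(1,k):
    if s[i,4]>30: print(s[i],c[i].round(),*[np.nanpercentile(P[l==i],p,axis=0).round(4) for p in (2,50,98)])
o=env.observe(); print(o["position"],o["tool_rot"],o["time_s"],o["q"],o["ft_force"])
E
```

```text
[291 181  31  24 352] [305. 190.] [0.4793 0.0215 0.2488] [0.4909 0.0349 0.2502] [0.4962 0.0412 0.2515]
[0.47677257 0.02243485 0.33144638] [[ 9.25362442e-01  3.79083540e-01  1.44105505e-04]
 [ 3.79083556e-01 -9.25362440e-01 -1.09357550e-04]
 [ 9.18941744e-05  1.55823396e-04 -9.99999984e-01]] 1.95 [-1.15547627e+01  1.10979693e+01  7.32913808e+01 -4.50641922e-03
  9.56013056e+01  5.61678699e+01] [-0.37151695  0.004248    0.57851866]
```

View pics/w1.png

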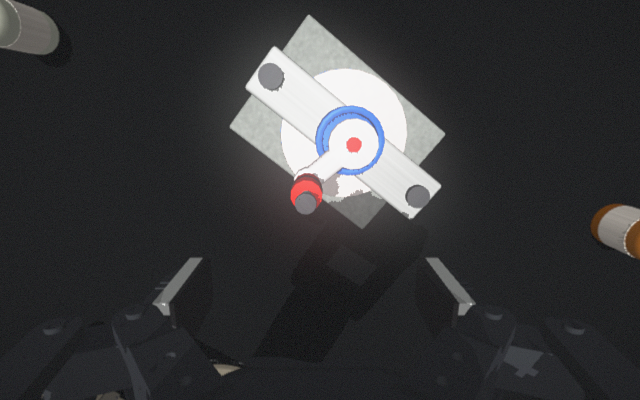

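The wrist view shows the hub dot at (354,145), the red sleeve at (306,190), its pin top at (306,203), and clear fingers. Next I'll refine the centres.

```bash
cat >> h.py <<'E'
from scipy.optimize import least_squares
def locate(d):
    """hub dot centre and sleeve top ring centre (circle r=11 mm fit on outer edge)"""
    P=pts(d); m=red(d); k,l,s,c=cv2.connectedComponentsWithStats(m.astype(np.uint8))
    out={}
    for i in range(1,k):
        if s[i,4]<15: continue
        q=P[l==i]; q=q[~np.isnan(q).any(1)]
        if s[i,4]>250:
            zt=np.median(q[:,2]); t=q[abs(q[:,2]-zt)<.003]
            h=cv2.convexHull(t[:,:2].astype(np.float32)).reshape(-1,2)
            f=least_squares(lambda p:np.hypot(*(h-p).T)-.011,h.mean(0),loss="soft_l1",f_scale=.0005)
            out["sleeve"]=np.r_[f.x,zt]; out["res"]=f.cost
        else: out["dot%d"%i]=(np.median(q,0),s[i],c[i])
    return out
E
python3 - <<'E'
from h import *
d=viewer.get_image("wrist"); r=locate(d); print(r)
P=pts(d); print(P[145,354],P[138,345],P[203,306],P[203,304], d["img"][145,354])
for (v,u) in [(145,354),(203,306)]:
    print(np.nanmedian(P[v-2:v+3,u-2:u+3].reshape(-1,3),0))
E
```

```text
{'sleeve': array([0.4857976 , 0.03085027, 0.25030725]), 'res': np.float64(2.047529292608149e-06)}
[0.52736152 0.0082634  0.20506826] [0.52960141 0.01681414 0.20436169] [0.48709179 0.03088254 0.27116554] [0.4863774  0.03194623 0.27021514] [247 119 118]
[0.52736152 0.0082634  0.20552443]
[0.48678769 0.03088254 0.27039431]
```

Request:
drive_tool(series=[[[0.0117,-0.0044,0.0],0,0.085],[[0.0117,-0.0044,0.03],0,0.085],[[0.0117,-0.0044,0.06],0,0.085],[[0.0117,-0.0044,0.085],0,0.085],[[0.0117,-0.0044,0.105],0,0.085],[[0.0117,-0.0044,0.1145],0,0.085],[[0.0117,-0.0044,0.1145],0,0.085],[[0.0117,-0.0044,0.1145],0,0.05],[[0.0117,-0.0044,0.1145],0,0.04],[[0.0117,-0.0044,0.1145],0,0.032],[[0.0117,-0.0044,0.1145],0,0.028],[[0.0117,-0.0044,0.1145],0,0.028]], newtons=25)

```text
time_s: 3.2
position: [0.4862, 0.032, 0.2171]
tool_rot: [[0.925, 0.381, 0.0], [0.381, -0.925, -0.0], [0.0, 0.0, -1.0]]
ft_force: [0.2, 0.5, -0.3]
grip_width: 0.0277
gripper_force: 0.0
```

```bash
python3 - <<'E'
from h import *
d=viewer.get_image("wrist"); cv2.imwrite("pics/w2.png",d["img"][...,::-1]); r=locate(d); print(r)
o=env.observe(); print(o["position"],o["time_s"],o["grip_width"],o["ft_force"])
E
```

```text
{'sleeve': array([0.48641611, 0.03111452, 0.24988234]), 'res': np.float64(5.20953884589712e-07), 'dot10': (array([0.48861004, 0.0414508 , 0.22774866]), array([290, 258,   9,  12,  38], dtype=int32), array([293.57894737, 262.89473684]))}
[0.486193   0.03199059 0.21700579] 3.25 0.0280202665242399 [ 0.34790503 -0.60996644 -0.31711696]
```

View pics/w2.png

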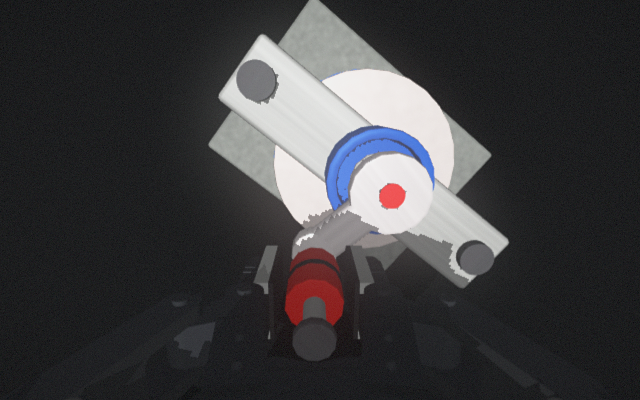

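The fingers straddle the sleeve (ring at about (314,295), hub dot at (392,196)), so I'm closing lightly.

Request:
drive_tool(series=[[[0,0,0],0,0.022],[[0,0,0],0,0.015],[[0,0,0],0,0.01],[[0,0,0],0,0.01],[[0,0,0],0,0.01]], newtons=25)

```text
time_s: 3.75
position: [0.4862, 0.032, 0.2168]
tool_rot: [[0.925, 0.381, 0.0], [0.381, -0.925, -0.0], [-0.0, 0.0, -1.0]]
ft_force: [0.5, -1.0, 0.7]
grip_width: 0.0212
gripper_force: 25.0
```

```bash
cat >> h.py <<'E'
C=np.array([.5274,.0083])
def table(angs, r=.047, C=C):
    """tool x,y shifts from present pose to the points on the circle, angles (deg, + = CCW) from present bearing"""
    o=env.observe(); p=np.array(o["position"])[:2]; R=np.array(o["tool_rot"])
    v=p-C; b=np.arctan2(v[1],v[0]); print("bearing",np.degrees(b).round(1),"r",np.hypot(*v).round(4),"z",o["position"][2],"t",o["time_s"],"F",np.round(o["ft_force"],2),"w",o["grip_width"],o["gripper_force"])
    for a in angs:
        q=C+r*np.array([np.cos(b+np.radians(a)),np.sin(b+np.radians(a))])-p
        t=R.T@np.r_[q,0]; print(f"{a}: {t[0]:.4f}, {t[1]:.4f}")
def hub():
    d=viewer.get_image("wrist"); P=pts(d); m=red(d); k,l,s,c=cv2.connectedComponentsWithStats(m.astype(np.uint8))
    for i in range(1,k):
        q=P[l==i]; z=np.nanmedian(q[:,2])
        if s[i,4]>60: print("red",s[i,4],c[i].round(),np.nanmedian(q,0).round(4))
    return d
E
python3 - <<'E'
from h import *
hub(); table(range(7,141,7))
E
```

```text
red 468 [392. 196.] [0.5277 0.0092 0.2059]
red 2357 [313. 292.] [0.4913 0.0344 0.2497]
bearing 150.1 r 0.0475 z 0.21684240909086253 t 3.8 F [-0.16 -0.57 -0.19] w 0.021474339142768483 25.017341673374176
7: -0.0040, 0.0042
14: -0.0078, 0.0085
21: -0.0111, 0.0132
28: -0.0138, 0.0183
35: -0.0158, 0.0236
42: -0.0172, 0.0292
49: -0.0178, 0.0349
56: -0.0178, 0.0406
63: -0.0171, 0.0463
70: -0.0157, 0.0519
77: -0.0136, 0.0572
84: -0.0109, 0.0623
91: -0.0076, 0.0670
98: -0.0037, 0.0712
105: 0.0006, 0.0750
112: 0.0054, 0.0782
119: 0.0105, 0.0808
126: 0.0159, 0.0827
133: 0.0215, 0.0840
140: 0.0272, 0.0846
```

Request:
drive_tool(series=[[[-0.004,0.0042,0],0,0.01],[[-0.0078,0.0085,0],0,0.01],[[-0.0111,0.0132,0],0,0.01],[[-0.0138,0.0183,0],0,0.01],[[-0.0158,0.0236,0],0,0.01],[[-0.0172,0.0292,0],0,0.01],[[-0.0178,0.0349,0],0,0.01],[[-0.0178,0.0406,0],0,0.01],[[-0.0171,0.0463,0],0,0.01],[[-0.0157,0.0519,0],0,0.01],[[-0.0157,0.0519,0],0,0.01]])

```text
time_s: 4.9
position: [0.4921, -0.0223, 0.2168]
tool_rot: [[0.925, 0.381, 0.001], [0.381, -0.925, 0.001], [0.001, -0.0, -1.0]]
ft_force: [4.4, 4.6, -0.3]
grip_width: 0.0213
gripper_force: 25.3
```

```bash
python3 - <<'E'
from h import *
hub(); table(range(7,141,7))
E
```

```text
red 387 [278. 164.] [0.5272 0.0087 0.2066]
red 2120 [313. 293.] [ 0.497  -0.0199  0.2499]
bearing -139.2 r 0.0467 z 0.21683920017512345 t 4.95 F [4.66 3.74 0.45] w 0.021033310931808075 25.252532958984375
7: 0.0018, 0.0054
14: 0.0046, 0.0104
21: 0.0080, 0.0151
28: 0.0119, 0.0193
35: 0.0163, 0.0230
42: 0.0211, 0.0261
49: 0.0263, 0.0286
56: 0.0317, 0.0305
63: 0.0373, 0.0317
70: 0.0430, 0.0322
77: 0.0487, 0.0320
84: 0.0544, 0.0311
91: 0.0599, 0.0296
98: 0.0652, 0.0273
105: 0.0702, 0.0244
112: 0.0748, 0.0210
119: 0.0789, 0.0170
126: 0.0825, 0.0126
133: 0.0856, 0.0077
140: 0.0880, 0.0025
```

Request:
drive_tool(series=[[[0.0018,0.0054,0],0,0.01],[[0.0046,0.0104,0],0,0.01],[[0.008,0.0151,0],0,0.01],[[0.0119,0.0193,0],0,0.01],[[0.0163,0.023,0],0,0.01],[[0.0211,0.0261,0],0,0.01],[[0.0263,0.0286,0],0,0.01],[[0.0317,0.0305,0],0,0.01],[[0.0317,0.0305,0],0,0.01]])

```text
time_s: 5.85
position: [0.5318, -0.0378, 0.2162]
tool_rot: [[0.924, 0.381, -0.003], [0.381, -0.924, 0.001], [-0.003, -0.003, -1.0]]
ft_force: [-1.6, 4.7, -0.6]
grip_width: 0.0214
gripper_force: 25.3
```

```bash
python3 - <<'E'
from h import *
hub(); table(range(7,99,7))
E
```

```text
red 444 [217. 229.] [0.5279 0.009  0.2078]
red 2084 [314. 296.] [ 0.5362 -0.0365  0.2492]
bearing -84.7 r 0.0463 z 0.21622721925264654 t 5.9 F [-0.57  4.71  0.44] w 0.02139823942892202 25.321277976036072
7: 0.0054, 0.0020
14: 0.0111, 0.0027
21: 0.0168, 0.0027
28: 0.0225, 0.0019
35: 0.0281, 0.0005
42: 0.0334, -0.0016
49: 0.0384, -0.0043
56: 0.0431, -0.0076
63: 0.0474, -0.0115
70: 0.0511, -0.0159
77: 0.0543, -0.0207
84: 0.0568, -0.0258
91: 0.0588, -0.0312
98: 0.0600, -0.0368
```

Request:
drive_tool(series=[[[0.0054,0.0015,0],0,0.01],[[0.011,0.0021,0],0,0.01],[[0.0167,0.002,0],0,0.01],[[0.0223,0.0012,0],0,0.01],[[0.0279,-0.0002,0],0,0.01],[[0.0332,-0.0023,0],0,0.01],[[0.0332,-0.0023,0],0,0.01],[[0.0332,-0.0023,0],0,0.01],[[0.0332,-0.0023,0],0,0.01]])

```text
time_s: 6.8
position: [0.562, -0.0232, 0.2168]
tool_rot: [[0.925, 0.381, -0.0], [0.381, -0.925, 0.0], [-0.0, -0.0, -1.0]]
ft_force: [-3.0, 3.9, -0.5]
grip_width: 0.0216
gripper_force: 25.3
```

```bash
sed -i 's/^C=.*/C=np.array([.5279,.009])/' h.py; python3 - <<'E'
from h import *
hub(); table(range(7,99,7))
E
```

```text
red 1949 [314. 294.] [ 0.5667 -0.0217  0.2499]
red 321 [228. 287.] [0.5279 0.0091 0.2019]
bearing -43.4 r 0.0469 z 0.216827668691031 t 6.85 F [-4.34  3.41 -0.61] w 0.02132293828098345 25.278212428092957
7: 0.0051, -0.0026
14: 0.0098, -0.0059
21: 0.0141, -0.0097
28: 0.0179, -0.0140
35: 0.0211, -0.0187
42: 0.0238, -0.0238
49: 0.0258, -0.0292
56: 0.0271, -0.0348
63: 0.0277, -0.0405
70: 0.0276, -0.0462
77: 0.0269, -0.0519
84: 0.0254, -0.0575
91: 0.0233, -0.0628
98: 0.0205, -0.0678
```

It dropped: hub z went from 0.2078 to 0.2019. Now the forward turn of about 380° in two calls.

```bash
python3 - <<'E'
from h import *
table(range(-10,-391,-10))
E
```

```text
bearing -43.4 r 0.0469 z 0.216827668691031 t 6.85 F [-4.34  3.41 -0.61] w 0.02132293828098345 25.278212428092957
-10: -0.0077, 0.0028
-20: -0.0158, 0.0041
-30: -0.0240, 0.0039
-40: -0.0320, 0.0024
-50: -0.0397, -0.0005
-60: -0.0467, -0.0047
-70: -0.0529, -0.0100
-80: -0.0581, -0.0164
-90: -0.0621, -0.0236
-100: -0.0648, -0.0313
-110: -0.0661, -0.0394
-120: -0.0660, -0.0476
-130: -0.0645, -0.0556
-140: -0.0615, -0.0633
-150: -0.0573, -0.0703
-160: -0.0520, -0.0765
-170: -0.0456, -0.0817
-180: -0.0385, -0.0857
-190: -0.0308, -0.0884
-200: -0.0227, -0.0897
-210: -0.0145, -0.0896
-220: -0.0064, -0.0880
-230: 0.0012, -0.0851
-240: 0.0083, -0.0809
-250: 0.0145, -0.0756
-260: 0.0196, -0.0692
-270: 0.0236, -0.0621
-280: 0.0263, -0.0543
-290: 0.0276, -0.0462
-300: 0.0275, -0.0381
-310: 0.0260, -0.0300
-320: 0.0231, -0.0223
-330: 0.0189, -0.0153
-340: 0.0135, -0.0091
-350: 0.0072, -0.0039
-360: 0.0000, 0.0001
-370: -0.0077, 0.0028
-380: -0.0158, 0.0041
-390: -0.0240, 0.0039
```

Request:
drive_tool(series=[[[-0.0077,0.0028,0],0,0.01],[[-0.0158,0.0041,0],0,0.01],[[-0.024,0.0039,0],0,0.01],[[-0.032,0.0024,0],0,0.01],[[-0.0397,-0.0005,0],0,0.01],[[-0.0467,-0.0047,0.001],0,0.01],[[-0.0529,-0.01,0.001],0,0.01],[[-0.0581,-0.0164,0.001],0,0.01],[[-0.0621,-0.0236,0.002],0,0.01],[[-0.0648,-0.0313,0.002],0,0.01],[[-0.0661,-0.0394,0.002],0,0.01],[[-0.066,-0.0476,0.003],0,0.01],[[-0.0645,-0.0556,0.003],0,0.01],[[-0.0615,-0.0633,0.003],0,0.01],[[-0.0573,-0.0703,0.003],0,0.01],[[-0.052,-0.0765,0.003],0,0.01],[[-0.0456,-0.0817,0.003],0,0.01],[[-0.0385,-0.0857,0.003],0,0.01],[[-0.0385,-0.0857,0.003],0,0.01]])

```text
time_s: 8.75
position: [0.4944, 0.0425, 0.2136]
tool_rot: [[0.924, 0.382, -0.0], [0.382, -0.924, 0.001], [0.0, -0.001, -1.0]]
ft_force: [-2.0, 2.6, -0.5]
grip_width: 0.0213
gripper_force: 25.3
```

```bash
python3 - <<'E'
from h import *
hub(); table(range(-10,-211,-10))
E
```

```text
red 418 [402. 216.] [0.5279 0.0091 0.1979]
red 2138 [312. 291.] [0.4995 0.0456 0.2464]
bearing 135.4 r 0.0473 z 0.21361708659356907 t 8.8 F [-1.83  3.4  -0.42] w 0.02132786597908983 25.35271793603897
-10: 0.0079, -0.0022
-20: 0.0160, -0.0034
-30: 0.0242, -0.0031
-40: 0.0322, -0.0014
-50: 0.0398, 0.0017
-60: 0.0468, 0.0060
-70: 0.0529, 0.0115
-80: 0.0579, 0.0180
-90: 0.0618, 0.0252
-100: 0.0643, 0.0330
-110: 0.0654, 0.0411
-120: 0.0651, 0.0493
-130: 0.0634, 0.0573
-140: 0.0604, 0.0649
-150: 0.0560, 0.0719
-160: 0.0505, 0.0780
-170: 0.0441, 0.0830
-180: 0.0368, 0.0868
-190: 0.0291, 0.0894
-200: 0.0209, 0.0905
-210: 0.0128, 0.0902
```

Request:
drive_tool(series=[[[0.0079,-0.0022,0],0,0.01],[[0.016,-0.0034,0],0,0.01],[[0.0242,-0.0031,0],0,0.01],[[0.0322,-0.0014,0.001],0,0.01],[[0.0398,0.0017,0.001],0,0.01],[[0.0468,0.006,0.001],0,0.01],[[0.0529,0.0115,0.001],0,0.01],[[0.0579,0.018,0.002],0,0.01],[[0.0618,0.0252,0.002],0,0.01],[[0.0643,0.033,0.002],0,0.01],[[0.0654,0.0411,0.002],0,0.01],[[0.0651,0.0493,0.002],0,0.01],[[0.0634,0.0573,0.002],0,0.01],[[0.0604,0.0649,0.002],0,0.01],[[0.056,0.0719,0.002],0,0.01],[[0.0505,0.078,0.002],0,0.01],[[0.0441,0.083,0.002],0,0.01],[[0.0368,0.0868,0.002],0,0.01],[[0.0291,0.0894,0.002],0,0.01],[[0.0291,0.0894,0.002],0,0.01]])

```text
time_s: 10.8
position: [0.5536, -0.0304, 0.2118]
tool_rot: [[0.925, 0.381, -0.001], [0.381, -0.925, 0.001], [-0.001, -0.002, -1.0]]
ft_force: [-3.1, 5.9, -0.4]
grip_width: 0.0211
gripper_force: 25.4
```

Request:
drive_tool(series=[[[0,0,0],0,0.01],[[0,0,0],0,0.01],[[0,0,0],0,0.01],[[0,0,0],0,0.01],[[0,0,0],0,0.01]])

```text
time_s: 11.3
position: [0.5538, -0.0302, 0.2116]
tool_rot: [[0.925, 0.381, -0.002], [0.381, -0.925, 0.001], [-0.002, -0.001, -1.0]]
ft_force: [-3.9, 4.3, -0.6]
grip_width: 0.0211
gripper_force: 25.4
```

```bash
python3 - <<'E'
from h import *
d=hub(); hub(); table([-10,-20]); cv2.imwrite("pics/w9.png",d["img"][...,::-1])
E
```

```text
red 207 [218. 265.] [0.5279 0.0109 0.1947]
red 1770 [314. 295.] [ 0.5584 -0.0292  0.2447]
red 204 [218. 265.] [0.5277 0.0109 0.1948]
red 1780 [315. 295.] [ 0.5585 -0.0292  0.2448]
bearing -56.6 r 0.047 z 0.21165817964534916 t 11.4 F [-3.49  3.97 -0.83] w 0.021452306535439843 25.371874272823334
-10: -0.0081, 0.0009
-20: -0.0163, 0.0003
```

View pics/w9.png

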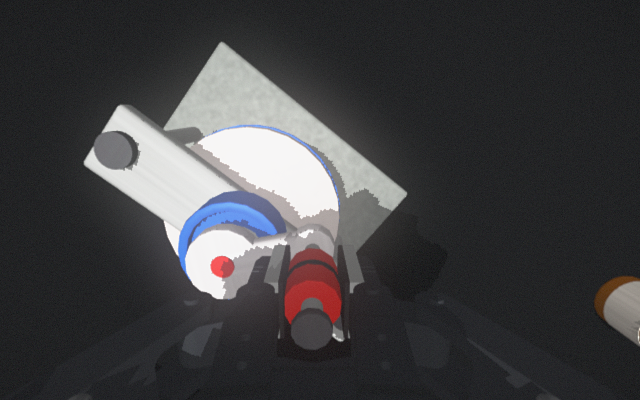

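The sleeve is still between the pads at (314,295) and the hub dot is at (222,266). Lift is about -13.2 mm by camera and -13.8 mm by turn count, both inside the band, and the arm is at rest.

```bash
python3 -c "
from rig import env
print(env.close_job())"
```

```text
the job is handed in; nothing more can be done
None
```

I handed the job in with the screw dropped off its thread, then cranked forward about one turn to a lift of roughly -13.5 mm (target -16.3 to -11.7). The sleeve was still held at 25 N and at rest, after about 11.4 s; no pass/fail verdict was returned.

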